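Damp check of a book in its carton

TASK

Check the top book in the half-open carton for damp: first fold both of the carton's long flaps well back past upright, then lift the moisture meter out of its dock and hold it upright on the round paper dot on the book's cover, its foot centred on the dot with the foot's long side parallel to the book's spine. Press only lightly, so that the sprung foot goes about half way in, and never hard. Finish while still holding the meter there, steady; the meter must not lean on the carton, and the book and the other things on the desk stay where they are.

Things in the scene. Friction and masses are not known exactly. Their poses are not given: they have to be found in the camera images.
- carton: cardboard shipping carton, fixed. Outside 258 (x) x 208 (y) x 120 mm high, walls 4 mm; origin at the centre of its underside, z up. Two long flaps (flap_a, flap_b) are hinged on the rims of its +y and -y sides, 120 mm above the desk; the short end flaps (+x, -x) are already folded down outside, reaching 37 mm beyond the ends. Turned up to 0.3 rad either way.
- flap_a (a joint): angle of the flap on the carton's +y rim: 0 = closed (flat, pointing inward), 1.57 = upright, larger = folded back outward, stop at 3.9. Starts half open, 0.9 to 1.2, with a gap of 75 mm or more between the two flaps' free edges. 100 mm from hinge to free edge, 250 mm long, 4 mm thick; its stiff crease (0.03 N m) keeps it wherever it is left.
- flap_b (a joint): the same for the opposite flap, on the carton's -y rim (mirror image; the angle also grows as it opens outward).
- flap_a_hinge (a point): middle of flap_a's hinge line, on the rim; the hinge line runs along the carton's x axis.
- flap_b_hinge (a point): middle of flap_b's hinge line, on the rim.
- flap_a_edge (a point): middle of flap_a's free edge (100 mm from the hinge).
- flap_b_edge (a point): middle of flap_b's free edge.
- spot (a point): centre of the round white paper dot, 30 mm across, on the upper cover of the top book in the carton, at the cover's surface, 35 mm below the rim (the rectangle on the cover is its title label). x axis: along the spine. The book, 200 mm (x) x 140 x 30, 0.65 kg, spine at its -y edge, lies loose on other books; the dot is 45 mm along +x and 15 mm along +y from the cover's middle.
- dock: black charging dock, a block 100 (x) x 80 (y) x 36 mm high, fixed to the desk; origin at the centre of its underside, z up. The meter stands upright in its 24 mm deep pocket and lifts straight up out of it.
- meter_centre (a point): point on the axis of the moisture meter in the upper half of its handle, 84 mm above the underside of its foot (foot out): take it here. Grey upright instrument with a small display, 112 mm tall, 0.15 kg; z up along it, x along its broad side. Handle 40 (x) x 24 mm (y), 44 to 112 mm above the foot's underside; head 44 x 28 mm, 16 to 44 mm; below it the sprung foot.
- foot_face (a point): centre of the underside of the meter's sprung black foot, 40 mm (along the meter's x) x 20 mm; it moves up with the foot when pressed.
- meter_foot (a joint): how far the sprung foot is pressed into the meter, m: 0 = fully out (as in the dock), 0.012 = fully in. The spring starts to give at 2.6 N and adds 0.3 N per mm (4.4 N half way, 6.2 N at the stop); the meter's own weight does not press it in.
- stamp_mid (a point): rubber stamp standing on its 50 x 24 mm block, 66 mm tall with a turned wooden handle, beside the meter's dock; point at mid-height. Leave alone.
- stamp_pad_mid (a point): closed flat metal ink-pad tin 110 x 70 x 15 mm lying beside the dock; point at its centre. Leave alone.
- knife_mid (a point): closed box knife, black, 135 x 20 x 14 mm, lying on the desk between carton and dock; point at its centre. Leave alone.
- tape_roll_mid (a point): roll of parcel tape, 92 mm across, 48 mm high, lying on its side face at the far edge; point at its centre. Leave alone.
- stapler_mid (a point): desk stapler 130 x 34 x 52 mm at the far edge; point at its centre. Leave alone.
- loupe_mid (a point): black stand magnifier, 44 mm across, 50 mm high, beside the dock; point at its centre. Leave alone.
- mug_mid (a point): white mug, 80 mm across, 92 mm high, at the far edge; point at mid-height. Leave alone.
Mind the look-alikes: they are no part of the job. Several things look just like the dock: the one meant starts farthest from the robot's base.

How it is judged:
By the outcome, as a careful person would: the job done as asked, in the order asked, and still so for the second after the job is handed in, while the arm keeps its last pose, push and grip.
It also fails if it takes over 61 s, if anything falls off the work surface, if the arm or the gripper's body presses on something with over 40 N, if the wrist force passes 120 N, or if a joint passes its speed limit or range.

ROBOT

A 7-joint arm with a two-finger parallel gripper is mounted at the origin on the work surface. World frame = base frame: x ahead of the robot, y to its left, z up, the work surface at z = 0. Lengths are in m, angles in rad, forces in N, time in s.
With the tool pointing down it reaches from about 0.4 to 0.9 m from the base axis. Payload 5.6 kg.
Tool frame: the origin (TCP) lies midway between the tips of the shut fingers; the grasp point (between the pads) lies 19 mm behind it; z points along the fingers, x is the direction in which the jaws open and shut, and the axes are right-handed (so a half turn about z gives the same grasp; the last joint's range is limited). The gripper opens to 92 mm and grips with 3 to 60 N. Pads are 20 mm wide; open, the fingers measure 128 mm over their backs; the gripper's body (75 mm by 189 mm) begins 69 mm behind the grasp point.
Start: joints at [1.195, 0.468, -0.012, 1.603, 0.006, 1.071, -0.056], TCP at [0.212, -0.614, 0.215] pointing down, gripper open.
Joint ranges: [-2.53, 2.53], [-0.31, 2.02], [-1.57, 1.55], [0.28, 2.44], [-1.29, 4.43], [0.15, 1.84], [-2.92, 2.92]. Speed limits (rad/s): [2.57, 2.57, 3.14, 3.14, 3.14, 3.14, 3.14].

INTERFACE

Orientations are given as [roll, pitch, yaw] about the fixed x, y, z axes, in that order (R = Rz(yaw) Ry(pitch) Rx(roll)).
In Python, from rig import bot gives the robot as it stands. The module is installed in compiled form; this text tells all that it offers.
- The arm moves only by the tool servo_tool, never from a script. Its argument "rows" is one flat list of numbers, 6 for each row, row after row: the shift along the tool's x, y, z in mm, then the turn, a rotation vector about the tool's x, y, z in rad. In form: [tx, ty, tz, wx, wy, wz, tx, ty, tz, wx, wy, wz, ...]. A call has 1 to 10 rows; each row is the pose to reach, as a shift and turn from the pose commanded when the call began, along the tool's axes at that moment; what a row does not reach only later rows make up. A row lasts 1/10 s, in which the tool goes at most 50 mm and 8.59 degrees, less where a joint would pass 70% of its speed; a pose out of reach is approached as far as the arm can. A call with a gripper value outside its range is refused whole. "claw" is the closure, from -1 (fully open) to 1 (shut), set as the call begins (left out, the last holds). The fingers move at their own pace and stop on an object; the grip force is fixed at half the most. Time passes only in rows, so rows that repeat a pose let the fingers close. It gives the time, the measured TCP pose, the force and the opening at its end, in the units of the state.
- bot.state(): the state, without advancing time (a new reading comes with each control period).
- bot.read_camera(name): name is "scene" or "top" or "wrist"; returns the picture (384x512x3 uint8, red, green, blue); there is no depth.
- bot.camera_model(name): a dict with "intrinsics" (3x3 intrinsics, pixels), "R" (3x3) and "t" (3): a world point X has camera coordinates R X + t; the wrist camera has in their place "tool_from_camera" (4x4, takes a point from camera to tool coordinates, whose origin is the TCP and whose axes are the tool frame's). Camera axes: x right, y down, z forward; pixel columns grow to the right and rows downward; lengths in m; the calibration is good to about 2 mm. A picture is of the moment at which its call begins: read the wrist's pose just before it. camera_model takes no time and is no camera call.
- bot.finish_job(): hands the job in, once; it reports no verdict.
The state is a dict: "time": time; "joint_positions": joint angles; "joint_vel": joint speeds; "tau": joint torques, N m; "tool_pos": TCP position; "orientation": TCP orientation; "contact_force": force on the tool from outside, world axes, zero at the start; "wrist_torque": the same for the moment, N m; "finger_gap": finger opening in m.
Only numpy, scipy, OpenCV 4.12 (cv2) and the standard library are available. Lean on these libraries where they do the work, as an engineer would, in place of code of your own. Each camera call takes 0.05 s, during which the arm holds its last target.

## Working session

There is one attempt and no reset: what is moved stays moved. The work goes in short steps, Python scripts to look and compute and a tool call to move; the robot and the scene stay as the last step left them, time stands still between calls to the robot, and variables do not carry over. Pictures are saved under pics/ and viewed, and the job is handed in when it is done.

Besides the shell and the picture viewer there is one more tool, called after "Emit:" as name(argument=value, ...) on one line, values as JSON. servo_tool: Moves the arm, as the interface text tells. Its arguments: {"type":"object","properties":{"rows":{"type":"array"},"claw":{"type":"number"}},"required":["rows"]}

```bash
mkdir -p pics; python3 - <<'E'
from rig import bot
import cv2
s=bot.state();print(s)
for n in("scene","top","wrist"):
    im=bot.read_camera(n);cv2.imwrite(f"pics/{n}0.png",cv2.resize(im[:,:,::-1],(800,600),interpolation=cv2.INTER_CUBIC)); cv2.imwrite(f"raw_{n}0.png",im[:,:,::-1])
    print(n,bot.camera_model(n))
E
```

```text
{'time': 0.0, 'joint_positions': array([ 1.19499495,  0.4683826 , -0.01159281,  1.60360794,  0.00600098,
        1.07141736, -0.05636209]), 'joint_vel': array([ 1.10049661e-03, -9.95140180e-04,  1.22341180e-03,  1.53609642e-03,
        2.00330542e-03,  2.21021468e-04,  5.06356878e-05]), 'tau': array([ 9.44880458e-05, -5.20573425e+01, -1.22895971e-02, -2.43743831e+01,
       -5.66193613e-02,  1.72851555e-02,  1.87666951e-04]), 'tool_pos': array([ 0.21208609, -0.61380803,  0.21364333]), 'orientation': array([ 3.14146279e+00,  1.77618238e-03, -1.23812968e+00]), 'contact_force': array([-0.93839225,  0.58158653, -0.20989628]), 'wrist_torque': array([ 0.031904  ,  0.04427912, -0.01092079]), 'finger_gap': 0.09181383049642934}
scene {'intrinsics': array([[408.2650442 ,   0.        , 247.73597854],
       [  0.        , 408.2650442 , 196.33486756],
       [  0.        ,   0.        ,   1.        ]]), 'R': array([[ 0.51393758,  0.85770951,  0.0142322 ],
       [ 0.5331621 , -0.30638431, -0.78858533],
       [-0.67201662,  0.41287171, -0.61476062]]), 't': array([-0.26916878, -0.21530364,  1.557
[... 221 characters left out ...]
 -0.01415676],
       [-0.99763842,  0.01893961, -0.06602182],
       [ 0.06627258,  0.01293212, -0.99771775]]), 't': array([0.01584977, 0.52915881, 0.9829563 ])}
wrist {'intrinsics': array([[341.03463933,   0.        , 253.01115749],
       [  0.        , 341.03463933, 194.81404838],
       [  0.        ,   0.        ,   1.        ]]), 'tool_from_camera': array([[ 9.99999251e-01,  9.79669988e-04, -7.33426729e-04,
        -3.78945694e-04],
       [-7.43485949e-04,  9.62365205e-01,  2.71758458e-01,
        -7.59222196e-02],
       [ 9.72057969e-04, -2.71757709e-01,  9.62365213e-01,
        -1.70479975e-01],
       [ 0.00000000e+00,  0.00000000e+00,  0.00000000e+00,
         1.00000000e+00]])}
```

View pics/scene0.png

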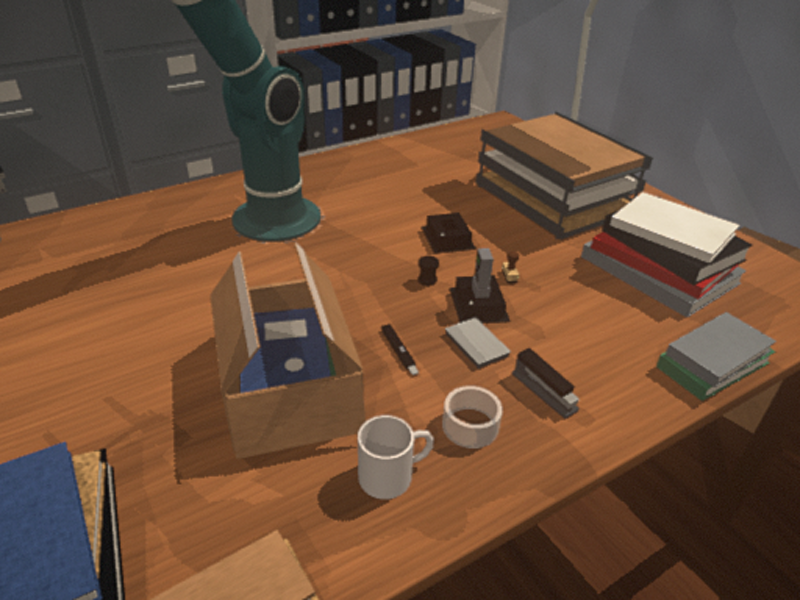

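View pics/top0.png

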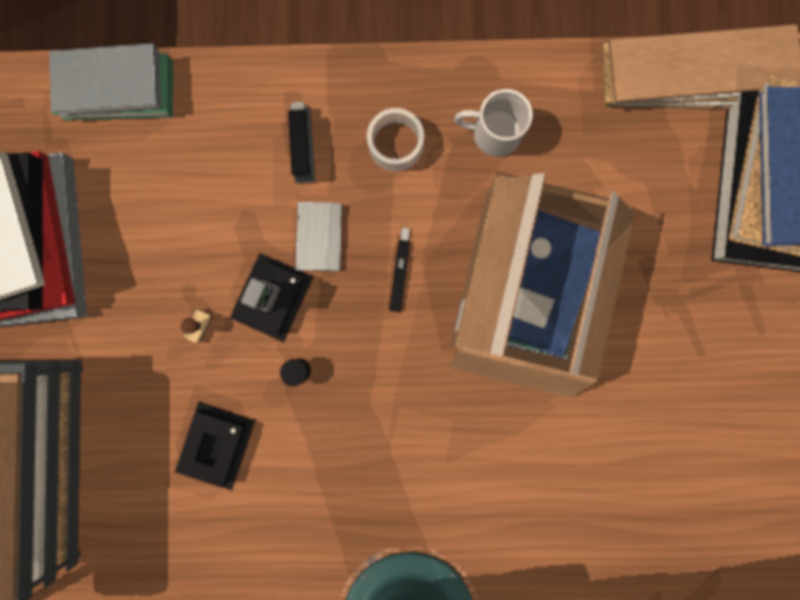

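View pics/wrist0.png

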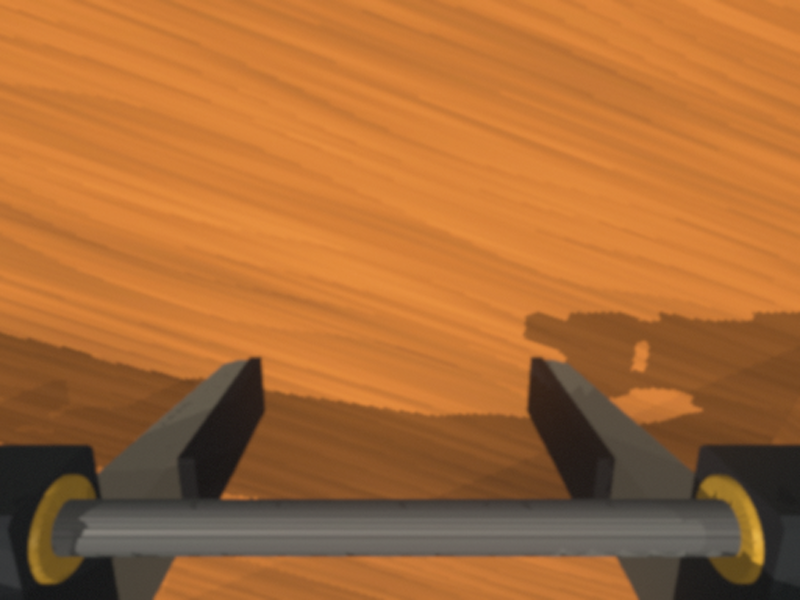

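```bash
python3 - <<'E'
import cv2
a=cv2.imread('raw_top0.png')[100:260,270:430];cv2.imwrite('pics/c1.png',cv2.resize(a,None,fx=3.7,fy=3.7,interpolation=cv2.INTER_CUBIC))
a=cv2.imread('raw_scene0.png')[150:300,120:250];cv2.imwrite('pics/c2.png',cv2.resize(a,None,fx=4,fy=4,interpolation=cv2.INTER_CUBIC))
a=cv2.imread('raw_top0.png')[140:240,140:260];b=cv2.imread('raw_scene0.png')[130:230,260:380]
import numpy as np
cv2.imwrite('pics/c3.png',cv2.resize(np.vstack([a[:, :],]),None,fx=6,fy=6,interpolation=cv2.INTER_CUBIC))
cv2.imwrite('pics/c4.png',cv2.resize(b,None,fx=6,fy=6,interpolation=cv2.INTER_CUBIC))
E
```

```text
(no output)
```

View pics/c1.png

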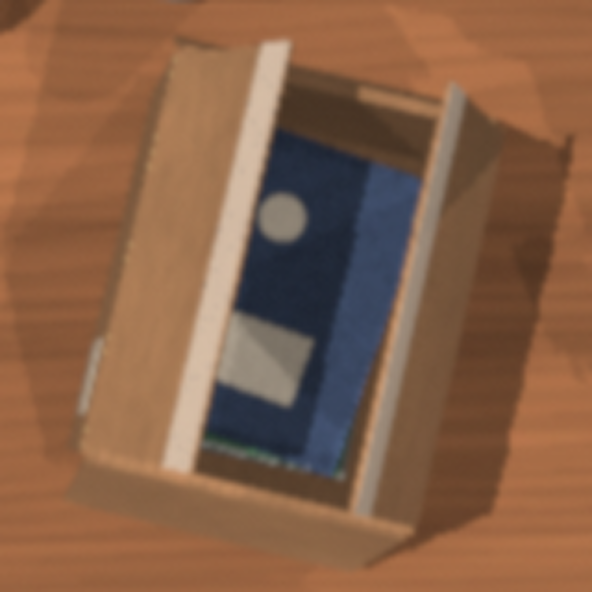

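View pics/c2.png

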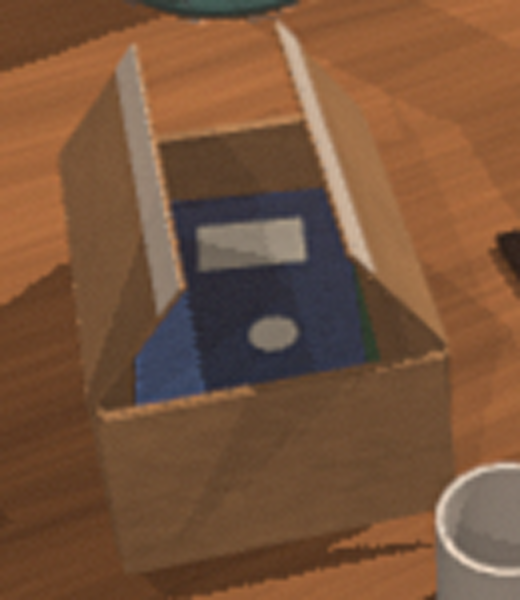

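View pics/c3.png

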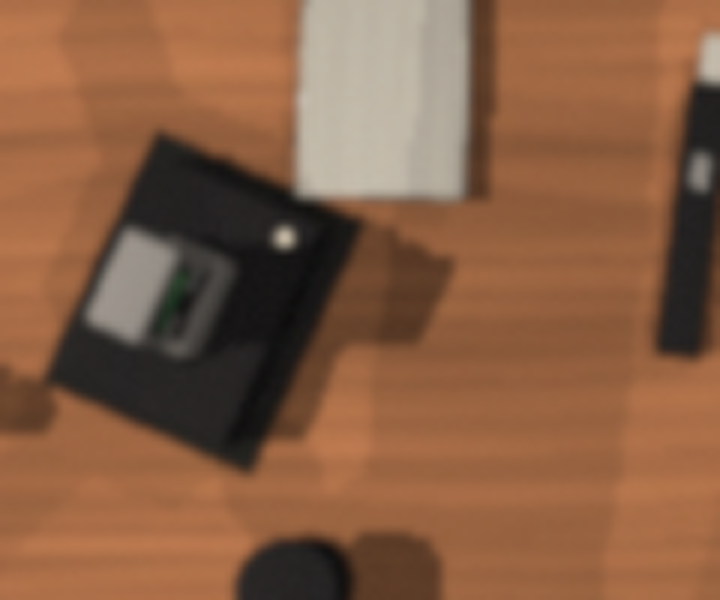

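View pics/c4.png

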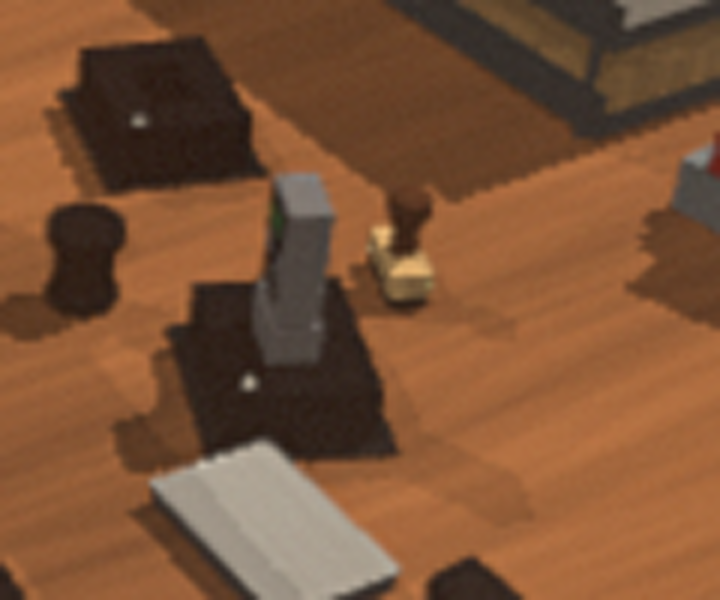

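```bash
cat > geo.py <<'E'
import numpy as np, cv2
from rig import bot
CM={n:bot.camera_model(n) for n in("scene","top")}
def proj(n,P):
    c=CM[n];q=c["R"]@np.asarray(P,float)+c["t"];u=c["intrinsics"]@q;return u[:2]/u[2]
def ray(n,uv):
    c=CM[n];d=np.linalg.inv(c["intrinsics"])@np.array([uv[0],uv[1],1.]);R=c["R"]
    return -R.T@c["t"],R.T@d
def atz(n,uv,z):
    o,d=ray(n,uv);return o+d*(z-o[2])/d[2]
def uncrop(p,s,off): return (np.array(p)+.5)/s-.5+np.array(off)
E
python3 - <<'E'
from geo import *
from scipy.optimize import least_squares
T=lambda p:uncrop(p,3.7,(270,100)); S=lambda p:uncrop(p,4,(120,150))
obs=[('top',T((177,42)),'ha+'),('top',T((82,455)),'ha-'),('top',T((500,125)),'hb+'),('top',T((412,528)),'hb-'),
('top',T((276,42)),'ea+'),('top',T((179,470)),'ea-'),('top',T((455,87)),'eb+'),('top',T((362,513)),'eb-'),
('scene',S((100,412)),'hb+'),('scene',S((446,350)),'ha+'),('scene',S((130,48)),'eb-'),('scene',S((172,300)),'eb+'),('scene',S((284,26)),'ea-'),('scene',S((362,262)),'ea+')]
def pt(k,p):
    x,y,w,a,b=p
    s=1 if k[2]=='+' else -1; sd=1 if k[1]=='a' else -1; th=a if k[1]=='a' else b
    L=[s*.125,sd*102,0.12]; L[1]=sd*.102
    if k[0]=='e': L[1]-=sd*.1*np.cos(th); L[2]+=.1*np.sin(th)
    c,s_=np.cos(w),np.sin(w)
    return [x+c*L[0]-s_*L[1],y+s_*L[0]+c*L[1],L[2]]
f=lambda p:np.concatenate([proj(n,pt(k,p))-uv for n,uv,k in obs])
r=least_squares(f,[.5,-.2,-.2,1,1],loss='soft_l1')
print(r.x.round(4));print(f(r.x).reshape(-1,2).round(1))
for k in('ea','eb','ha','hb'):print(k,pt(k+'+',r.x),pt(k+'-',r.x))
x,y,w=r.x[:3]
d1=atz('top',T((282,217)),.085);d2=atz('scene',S((273,333)),.085);print('dot',d1,d2)
# book spine edge (right, top view): label & edges
for nm,a,b in[('labeltop',(230,312),(212,382)),('labelR',(314,340),(292,408)),('bookR',(420,180),(338,478)),('cover stripe',(0,0),(1,1))]:
    A=atz('top',T(a),.085);B=atz('top',T(b),.085);d=A-B;print(nm,A,B,np.arctan2(d[1],d[0]))
M=lambda p:uncrop(p,6,(140,140))
for p in[(130,228),(178,242),(136,345),(85,322)]:print('mtop',atz('top',M(p),.124))
D=[atz('top',M(p),.036 if 0 else 0.0) for p in[(160,133),(362,222),(250,472),(48,380)]];print(np.array(D))
E
```

```text
[ 0.5358 -0.2083 -0.2559  1.0706  0.9976]
[[-0.2  3.7]
 [ 0.6 -2.2]
 [-0.5  1.6]
 [-0.4 -0.5]
 [ 1.6 -1.4]
 [ 0.7  0.3]
 [ 0.7 -1.9]
 [-0.4  0.4]
 [-0.7  1.5]
 [ 0.6  0.3]
 [-0.  -0.9]
 [ 1.4 -2.7]
 [-0.1 -1.9]
 [ 0.2 -2.6]]
ea [np.float64(0.6703730747902623), np.float64(-0.18769847289511568), np.float64(0.20774981687084115)] [np.float64(0.42851646334514754), np.float64(-0.12441040529713329), np.float64(0.20774981687084115)]
eb [np.float64(0.6446006772385795), np.float64(-0.2861882036965202), np.float64(0.20401456139904753)] [np.float64(0.4027440657934647), np.float64(-0.22290013609853784), np.float64(0.20401456139904753)]
ha [np.float64(0.6825137510441577), np.float64(-0.14130263666779952), 0.12] [np.float64(0.4406571395990429), np.float64(-0.07801456906981712), 0.12]
hb [np.float64(0.6308706878842041), np.float64(-0.3386576316070131), 0.12] [np.float64(0.3890140764390893), np.float64(-0.27536956400903073), 0.12]
dot [ 0.58450855 -0.2112584   0.085     ] [ 0.58067069 -0.21115277  0.085     ]
labeltop [ 0.52400725 -0.17606762  0.085     ] [ 0.47948403 -0.16323636  0.085     ] -0.2805894862518506
labelR [ 0.50507713 -0.22899539  0.085     ] [ 0.46201889 -0.21353785  0.085     ] -0.3446625172106691
bookR [ 0.60666554 -0.30041678  0.085     ] [ 0.41719467 -0.24112786  0.085     ] -0.3032659732569545
cover stripe [ 0.73019522 -0.03315906  0.085     ] [ 0.72951961 -0.03379555  0.085     ] 0.7555857692503088
mtop [0.54344038 0.21910198 0.124     ]
mtop [0.53774126 0.20078851 0.124     ]
mtop [0.4988348  0.21691552 0.124     ]
mtop [0.50793483 0.23633181 0.124     ]
[[0.59581899 0.23734354 0.        ]
 [0.55528395 0.14968518 0.        ]
 [0.44821513 0.19892991 0.        ]
 [0.48939046 0.28621515 0.        ]]
```

```bash
cat >> geo.py <<'E'
from scipy.spatial.transform import Rotation as Ro
C=np.array([.5358,-.2083]);W=-.256
def cw(x,y): 
    c,s=np.cos(W),np.sin(W);return np.array([C[0]+c*x-s*y,C[1]+s*x+c*y])
def rel(*tg):
    s=bot.state();p=s["tool_pos"];R=Ro.from_euler('xyz',s["orientation"])
    print('t',round(s["time"],2),'p',p.round(4),'rpy',s["orientation"].round(4),'F',s["contact_force"].round(2),'gap',round(s["finger_gap"],4),'j',s["joint_positions"].round(2))
    for pos,yaw in tg:
        d=R.inv().apply(np.array(pos)-p)*1000; w=(R.inv()*Ro.from_euler('xyz',[np.pi,0,yaw])).as_rotvec()
        print(np.r_[d.round(1),w.round(3)].tolist())
E
python3 - <<'E'
from geo import *
p=cw(0,.003)
rel(([.212,-.614,.36],-1.238),([*p,.36],W),([*p,.155],W))
E
```

```text
t 0.15 p [ 0.2121 -0.6139  0.2138] rpy [ 3.1415e+00  1.4000e-03 -1.2381e+00] F [ 0.29 -0.09 -0.69] gap 0.0922 j [ 1.2   0.47 -0.01  1.6   0.01  1.07 -0.06]
[-0.2, 0.2, -146.2, 0.0, 0.001, -0.0]
[-280.4, -440.0, -145.8, -0.001, 0.001, -0.982]
[-280.1, -440.1, 59.2, -0.001, 0.001, -0.982]
```

Emit:
servo_tool(rows=[0, 0, -50, 0, 0, 0, 0, 0, -100, 0, 0, 0, 0, 0, -146, 0, 0, 0, -27, -42, -146, 0, 0, -0.1, -54, -84, -146, 0, 0, -0.24, -81, -126, -146, 0, 0, -0.38, -108, -168, -146, 0, 0, -0.52, -135, -211, -146, 0, 0, -0.66, -162, -253, -146, 0, 0, -0.8, -188, -295, -146, 0, 0, -0.94], claw=1)

```text
time: 1.15
tool_pos: [0.4304, -0.3385, 0.3606]
orientation: [3.141, 0.0, -0.292]
contact_force: [1.1, -0.3, -0.3]
finger_gap: 0.0137
```

```bash
python3 - <<'E'
from geo import *
p=cw(0,.003)
rel(([*p,.36],W),([*p,.155],W))
E
```

```text
t 1.15 p [ 0.4304 -0.3385  0.3606] rpy [ 3.1412e+00  1.0000e-04 -2.9250e-01] F [ 1.12 -0.28 -0.25] gap 0.0137 j [ 0.88  0.2  -0.33  1.65  0.07  1.3   0.25]
[63.3, -158.1, 0.5, 0.0, 0.0, -0.036]
[63.3, -158.2, 205.5, 0.0, 0.0, -0.036]
```

Emit:
servo_tool(rows=[16, -40, 0, 0, 0, 0, 32, -80, 0, 0, 0, 0, 48, -120, 0, 0, 0, -0.036, 63, -158, 0, 0, 0, -0.036, 63, -158, 0, 0, 0, -0.036])

```text
time: 1.65
tool_pos: [0.5392, -0.2013, 0.3603]
orientation: [-3.138, -0.0, -0.252]
contact_force: [0.7, 0.1, 0.2]
finger_gap: 0.0004
```

```bash
python3 - <<'E'
from geo import *
p=cw(0,.003)
rel(([*p,.36],W),([*p,.155],W))
im=bot.read_camera("wrist");cv2.imwrite("pics/w1.png",cv2.resize(im[:,:,::-1],(800,600),interpolation=cv2.INTER_CUBIC))
E
```

```text
t 1.65 p [ 0.5392 -0.2013  0.3603] rpy [-3.1381e+00 -2.0000e-04 -2.5220e-01] F [0.67 0.11 0.25] gap 0.0004 j [ 0.65  0.27 -0.43  1.58  0.11  1.32 -0.05]
[-1.5, 4.6, 0.3, -0.004, -0.0, 0.004]
[-1.5, 5.4, 205.3, -0.004, -0.0, 0.004]
```

View pics/w1.png

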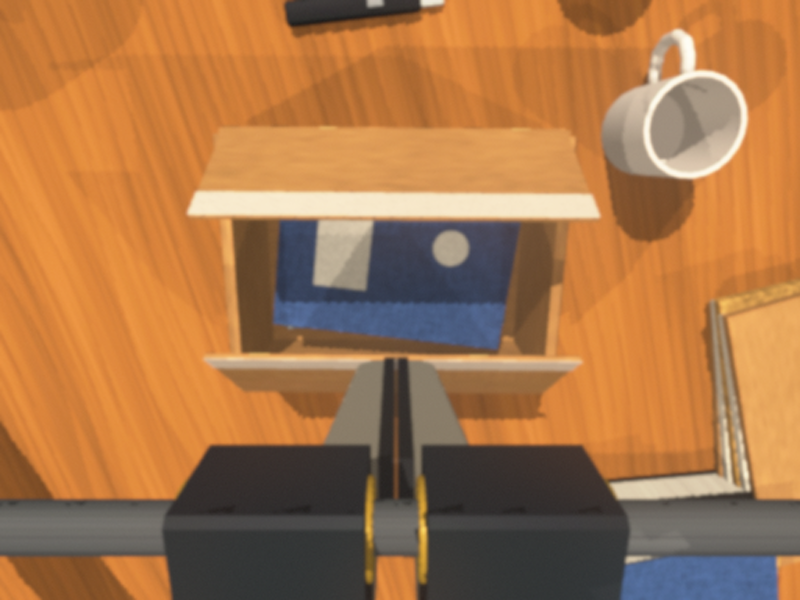

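Emit:
servo_tool(rows=[-1, 5, 50, 0, 0, 0, -1, 5, 100, 0, 0, 0, -1, 5, 150, 0, 0, 0, -1, 5, 190, 0, 0, 0, -1, 5, 205, 0, 0, 0, -1, 25, 205, 0, 0, 0, -1, 45, 205, 0, 0, 0, -1, 65, 205, 0, 0, 0, -1, 85, 205, 0, 0, 0, -1, 100, 205, 0, 0, 0])

```text
time: 2.7
tool_pos: [0.5093, -0.3065, 0.1569]
orientation: [3.141, -0.002, -0.264]
contact_force: [0.7, 2.2, 0.4]
finger_gap: 0.0003
```

```bash
python3 - <<'E'
from geo import *
rel(([*cw(0,-.175),.155],W),([*cw(0,-.175),.145],W))
E
```

```text
t 2.7 p [ 0.5093 -0.3065  0.1569] rpy [ 3.1408e+00 -1.8000e-03 -2.6430e-01] F [0.66 2.22 0.36] gap 0.0003 j [ 0.76  0.47 -0.36  1.78  0.2   0.93  0.05]
[1.4, 73.3, 1.9, 0.001, -0.002, -0.008]
[1.3, 73.3, 11.9, 0.001, -0.002, -0.008]
```

Emit:
servo_tool(rows=[1, 20, 2, 0, 0, 0, 1, 40, 4, 0, 0, 0, 1, 60, 8, 0, 0, 0, 1, 78, 14, 0, 0, 0, 1, 80, 16, 0, 0, 0, 1, 80, 16, 0, 0, 0, 1, 60, 0, 0, 0, 0, 1, 15, -10, 0, 0, 0, 1, -30, -5, 0, 0, 0, 1, -75, 0, 0, 0, 0])

```text
time: 3.7
tool_pos: [0.5314, -0.2276, 0.1579]
orientation: [-3.141, -0.003, -0.259]
contact_force: [1.3, -0.8, 0.3]
finger_gap: 0.0003
```

```bash
python3 - <<'E'
from geo import *
rel(([*cw(0,.18),.155],W),([*cw(0,.18),.14],W))
E
```

```text
t 3.7 p [ 0.5314 -0.2276  0.1579] rpy [-3.1412e+00 -3.1000e-03 -2.5940e-01] F [ 1.35 -0.76  0.28] gap 0.0003 j [ 0.65  0.45 -0.39  1.82  0.21  0.92 -0.09]
[-1.3, -199.8, 2.9, -0.0, -0.003, -0.003]
[-1.4, -199.8, 17.9, -0.0, -0.003, -0.003]
```

Emit:
servo_tool(rows=[-1, -35, 2, 0, 0, 0, -1, -60, 2, 0, 0, 0, -1, -80, 2, 0, 0, 0, -1, -100, 2, 0, 0, 0, -1, -120, 2, 0, 0, 0, -1, -140, 4, 0, 0, 0, -1, -160, 6, 0, 0, 0, -1, -180, 11, 0, 0, 0, -1, -200, 18, 0, 0, 0, -1, -200, 18, 0, 0, 0])

```text
time: 4.7
tool_pos: [0.5806, -0.0322, 0.1386]
orientation: [-3.139, -0.0, -0.254]
contact_force: [0.3, 0.4, -0.7]
finger_gap: 0.0005
```

```bash
python3 - <<'E'
from geo import *
rel(([*cw(0,.18),.36],W))
im=bot.read_camera("top");cv2.imwrite("pics/t1.png",cv2.resize(im[:,:,::-1],(800,600),interpolation=cv2.INTER_CUBIC))
E
```

```text
t 4.7 p [ 0.5806 -0.0322  0.1386] rpy [-3.1392 -0.     -0.254 ] F [ 0.26  0.43 -0.72] gap 0.0005 j [ 0.33  0.49 -0.43  1.82  0.25  0.89 -0.46]
[1.3, 1.1, -221.4, -0.002, -0.0, 0.002]
```

View pics/t1.png

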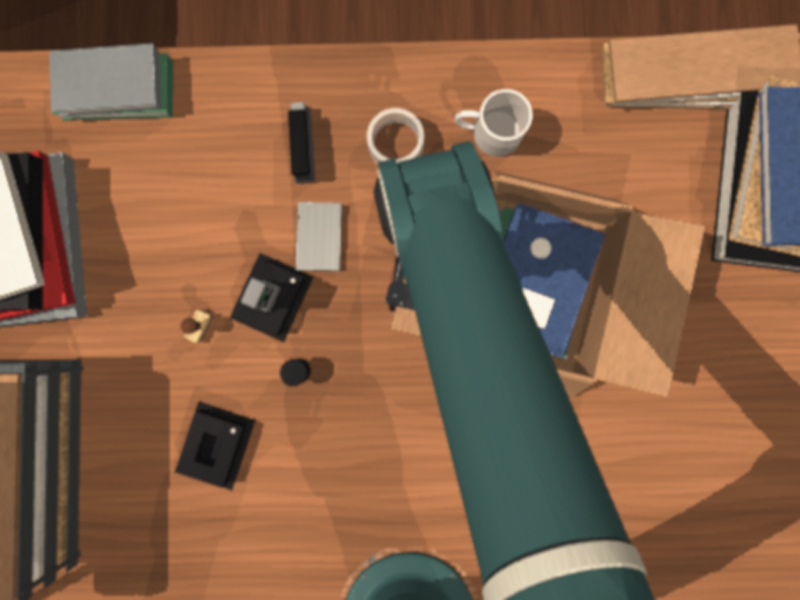

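```bash
python3 - <<'E'
from geo import *
rel(([.522,.218,.27],1.14))
E
```

```text
t 4.75 p [ 0.5805 -0.0349  0.1387] rpy [-3.1406e+00 -4.0000e-04 -2.5640e-01] F [-0.08 -0.95  0.  ] gap 0.0003 j [ 0.33  0.49 -0.42  1.82  0.25  0.89 -0.46]
[-120.7, -229.9, -131.1, -0.001, -0.001, -1.396]
```

Emit:
servo_tool(rows=[0, 0, -45, 0, 0, 0, 0, 0, -90, 0, 0, -0.1, -5, -10, -131, 0, 0, -0.24, -21, -40, -131, 0, 0, -0.38, -40, -75, -131, 0, 0, -0.52, -58, -110, -131, 0, 0, -0.66, -75, -143, -131, 0, 0, -0.8, -92, -175, -131, 0, 0, -0.94, -108, -205, -131, 0, 0, -1.08, -120, -230, -131, 0, 0, -1.22], claw=-1)

```text
time: 5.75
tool_pos: [0.5232, 0.2161, 0.2698]
orientation: [3.14, -0.0, 0.965]
contact_force: [-0.1, 0.0, 0.1]
finger_gap: 0.0781
```

Emit:
servo_tool(rows=[0, 0, 0, 0, 0, -0.14, 0, 0, 0, 0, 0, -0.174, 0, 0, 0, 0, 0, -0.174])

```text
time: 6.05
tool_pos: [0.5241, 0.2143, 0.2693]
orientation: [3.141, 0.0, 1.132]
contact_force: [-0.1, 0.7, -0.7]
finger_gap: 0.0918
```

```bash
python3 - <<'E'
from geo import *
rel(([.522,.218,.27],1.14))
im=bot.read_camera("wrist");cv2.imwrite("raw_w2.png",im[:,:,::-1]);cv2.imwrite("pics/w2.png",cv2.resize(im[:,:,::-1],(800,600),interpolation=cv2.INTER_CUBIC))
E
```

```text
t 6.05 p [0.5241 0.2143 0.2693] rpy [3.1406e+00 4.0000e-04 1.1318e+00] F [-0.12  0.72 -0.67] gap 0.0918 j [ 0.19  0.4  -0.82  1.71  0.32  1.17  0.41]
[2.5, -3.5, -0.7, 0.001, 0.0, -0.008]
```

View pics/w2.png

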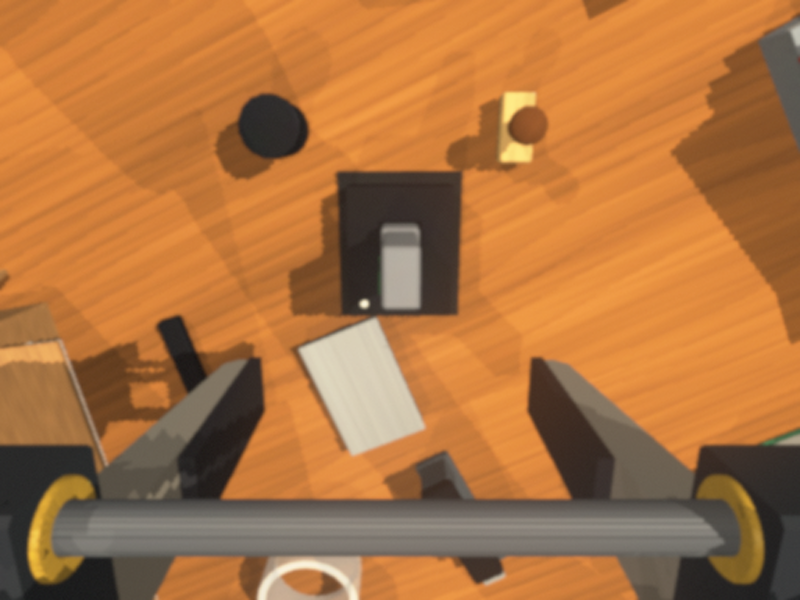

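```bash
cat >> geo.py <<'E'
TC=bot.camera_model("wrist")
def wz(uv,z,pos,rpy):
    M=TC["tool_from_camera"];R=Ro.from_euler('xyz',rpy)
    d=np.linalg.inv(TC["intrinsics"])@np.array([uv[0],uv[1],1.])
    o=R.apply(M[:3,3])+pos;d=R.apply(M[:3,:3]@d);return o+d*(z-o[2])/d[2]
E
python3 - <<'E'
from geo import *
pos=np.array([.5241,.2143,.2693]);rpy=[3.1406,.0004,1.1318]
u=lambda p:(np.array(p)+.5)*.64-.5
Q=np.array([wz(u(p),.124,pos,rpy) for p in[(382,247),(419,246),(421,308),(383,309)]]);print(Q.round(4),Q.mean(0))
Q=np.array([wz(u(p),.036,pos,rpy) for p in[(346,184),(456,184),(457,313),(342,313)]]);print(Q.round(4),Q.mean(0))
a=cv2.imread('raw_w2.png')[90:220,190:320];cv2.imwrite('pics/w2c.png',cv2.resize(a,None,fx=4.5,fy=4.5,interpolation=cv2.INTER_CUBIC))
E
```

```text
[[0.4988 0.2172 0.124 ]
 [0.5076 0.2374 0.124 ]
 [0.5432 0.2226 0.124 ]
 [0.5339 0.2011 0.124 ]] [0.52087594 0.2195839  0.124     ]
[[0.4576 0.2049 0.036 ]
 [0.4921 0.2786 0.036 ]
 [0.584  0.2399 0.036 ]
 [0.5454 0.1575 0.036 ]] [0.51977081 0.22024117 0.036     ]
```

View pics/w2c.png

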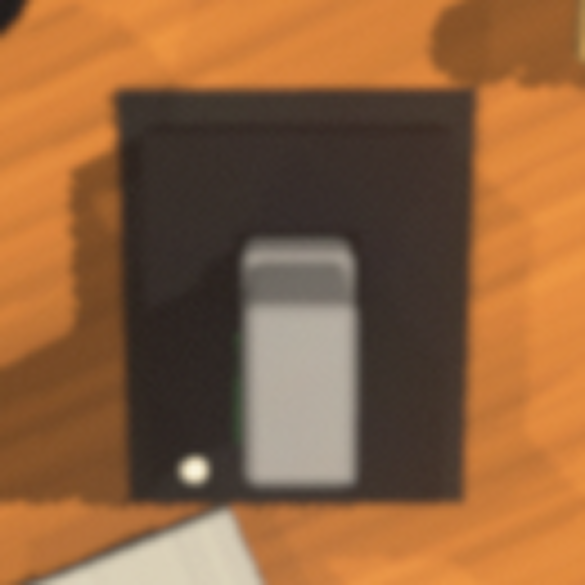

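```bash
python3 - <<'E'
from geo import *
rel(([.521,.219,.077],1.141))
E
```

```text
t 6.1 p [0.5243 0.2141 0.2692] rpy [3.1406e+00 3.0000e-04 1.1305e+00] F [-0.22  0.26 -0.75] gap 0.0919 j [ 0.19  0.4  -0.82  1.71  0.32  1.17  0.41]
[3.1, -5.2, 192.2, 0.001, 0.0, -0.011]
```

Emit:
servo_tool(rows=[3, -5, 40, 0, 0, -0.011, 3, -5, 80, 0, 0, -0.011, 3, -5, 110, 0, 0, -0.011, 3, -5, 110, 0, 0, -0.011])

```text
time: 6.5
tool_pos: [0.5188, 0.2174, 0.1552]
orientation: [-3.137, 0.006, 1.142]
contact_force: [0.1, -0.3, -0.1]
finger_gap: 0.092
```

```bash
python3 - <<'E'
from geo import *
rel(([.521,.219,.077],1.141))
E
```

```text
t 6.5 p [0.5188 0.2174 0.1552] rpy [-3.137   0.0057  1.1415] F [ 0.08 -0.31 -0.11] gap 0.092 j [ 0.13  0.52 -0.76  1.83  0.43  0.97  0.32]
[2.8, 1.7, 78.2, -0.005, 0.006, 0.001]
```

Emit:
servo_tool(rows=[1, 0, 25, 0, 0, 0, 1, 0, 50, 0, 0, 0, 1, 0, 70, 0, 0, 0, 1, 0, 76, 0, 0, 0, 1, 0, 76, 0, 0, 0, 1, 0, 76, 0, 0, 0])

```text
time: 7.1
tool_pos: [0.5226, 0.2209, 0.0843]
orientation: [3.14, -0.002, 1.142]
contact_force: [0.3, 0.0, -0.1]
finger_gap: 0.0919
```

```bash
python3 - <<'E'
from geo import *
rel(([.521,.219,.077],1.141))
im=bot.read_camera("wrist");cv2.imwrite("raw_w3.png",im[:,:,::-1]);cv2.imwrite("pics/w3.png",cv2.resize(im[:,:,::-1],(800,600),interpolation=cv2.INTER_CUBIC))
E
```

```text
t 7.1 p [0.5226 0.2209 0.0843] rpy [ 3.1398e+00 -1.7000e-03  1.1425e+00] F [ 0.28  0.01 -0.05] gap 0.0919 j [ 0.07  0.62 -0.69  1.87  0.52  0.84  0.25]
[-2.4, -0.7, 7.3, 0.002, -0.002, 0.001]
```

View pics/w3.png

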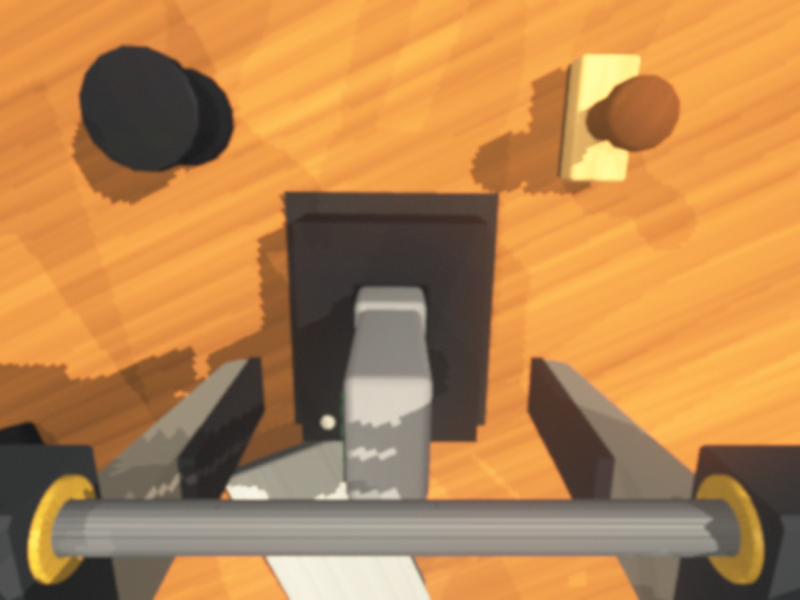

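```bash
python3 - <<'E'
from geo import *
s=bot.state();pos=s["tool_pos"];rpy=s["orientation"];print(pos,rpy)
u=lambda p:(np.array(p)+.5)*.64-.5
for p in[(347,378),(431,376),(360,288),(421,288)]:
    w=wz(u(p),.124,pos,rpy);print(w,Ro.from_euler('xyz',rpy).inv().apply(w-pos)*1000)
rel(([.521,.219,.077],1.141))
E
```

```text
[0.52257785 0.2209013  0.08427313] [ 3.13967545e+00 -1.81817067e-03  1.14248670e+00]
[0.49854643 0.21754628 0.124     ] [-12.96075705 -20.39093825 -39.78966511]
[0.50727631 0.23802785 0.124     ] [  9.29647376 -20.95640006 -39.75028166]
[0.47779853 0.23127893 0.124     ] [ -9.08590293 -44.9682668  -39.82973976]
[0.48419434 0.2452917  0.124     ] [  6.31745595 -44.97022898 -39.8017375 ]
t 7.15 p [0.5226 0.2209 0.0843] rpy [ 3.1397e+00 -1.8000e-03  1.1425e+00] F [-0.85  0.07  0.57] gap 0.092 j [ 0.07  0.62 -0.69  1.87  0.52  0.84  0.25]
[-2.4, -0.7, 7.3, 0.002, -0.002, 0.001]
```

Emit:
servo_tool(rows=[-2, -0.7, 7, 0.002, -0.002, 0, -2, -0.7, 7, 0.002, -0.002, 0, -2, -0.7, 7, 0.002, -0.002, 0])

```text
time: 7.45
tool_pos: [0.52, 0.2188, 0.0756]
orientation: [-3.14, 0.002, 1.143]
contact_force: [0.0, -1.1, 0.2]
finger_gap: 0.0921
```

Emit:
servo_tool(rows=[0, 0, 0, 0, 0, 0, 0, 0, 0, 0, 0, 0, 0, 0, 0, 0, 0, 0, 0, 0, 0, 0, 0, 0, 0, 0, 0, 0, 0, 0, 0, 0, 0, 0, 0, 0, 0, 0, 0, 0, 0, 0, 0, 0, 0, 0, 0, 0, 0, 0, 0, 0, 0, 0], claw=1)

```text
time: 8.35
tool_pos: [0.52, 0.2189, 0.0756]
orientation: [-3.14, 0.002, 1.143]
contact_force: [1.6, -0.4, -0.6]
finger_gap: 0.0238
```

```bash
python3 - <<'E'
from geo import *
rel(([.521,.219,.077],1.141)); print(bot.state()["wrist_torque"])
E
```

```text
t 8.35 p [0.52   0.2189 0.0756] rpy [-3.1396e+00  2.0000e-03  1.1430e+00] F [ 1.62 -0.35 -0.58] gap 0.0238 j [ 0.07  0.63 -0.69  1.88  0.53  0.83  0.24]
[0.5, 0.8, -1.5, -0.002, 0.002, 0.002]
[ 0.06129861 -0.21416711 -0.00935718]
```

Emit:
servo_tool(rows=[0, 0, -10, 0, 0, 0, 0, 0, -25, 0, 0, 0, 0, 0, -45, 0, 0, 0, 0, 0, -75, 0, 0, 0, 0, 0, -110, 0, 0, 0, 0, 0, -145, 0, 0, 0, 0, 0, -180, 0, 0, 0, 0, 0, -190, 0, 0, 0, 0, 0, -190, 0, 0, 0])

```text
time: 9.25
tool_pos: [0.5211, 0.2194, 0.2676]
orientation: [3.141, 0.0, 1.143]
contact_force: [-0.8, -0.4, -2.7]
finger_gap: 0.0238
```

```bash
python3 - <<'E'
from geo import *
rel(([.521,.219,.077],1.141))
for n in("top","scene"):
    im=bot.read_camera(n)[:,:,::-1];cv2.imwrite(f"raw_{n}2.png",im);cv2.imwrite(f"pics/{n}2.png",cv2.resize(im,(800,600),interpolation=cv2.INTER_CUBIC))
a=cv2.imread('raw_top2.png')[100:260,250:460];cv2.imwrite('pics/top2c.png',cv2.resize(a,None,fx=3.7,fy=3.7,interpolation=cv2.INTER_CUBIC))
E
```

```text
t 9.25 p [0.5211 0.2194 0.2676] rpy [3.1405e+00 1.0000e-04 1.1428e+00] F [-0.77 -0.45 -2.72] gap 0.0238 j [ 0.19  0.4  -0.83  1.72  0.32  1.17  0.41]
[-0.4, -0.1, 190.6, 0.001, 0.0, 0.002]
```

View pics/top2c.png

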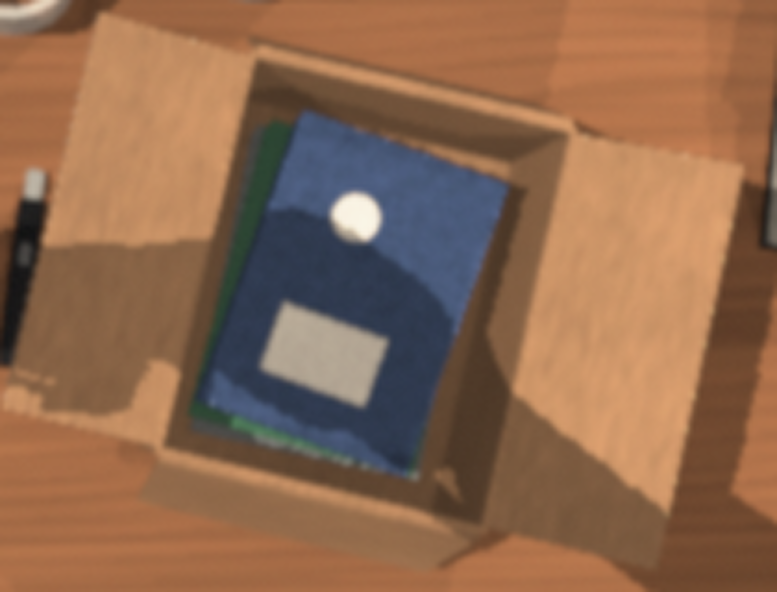

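View pics/scene2.png

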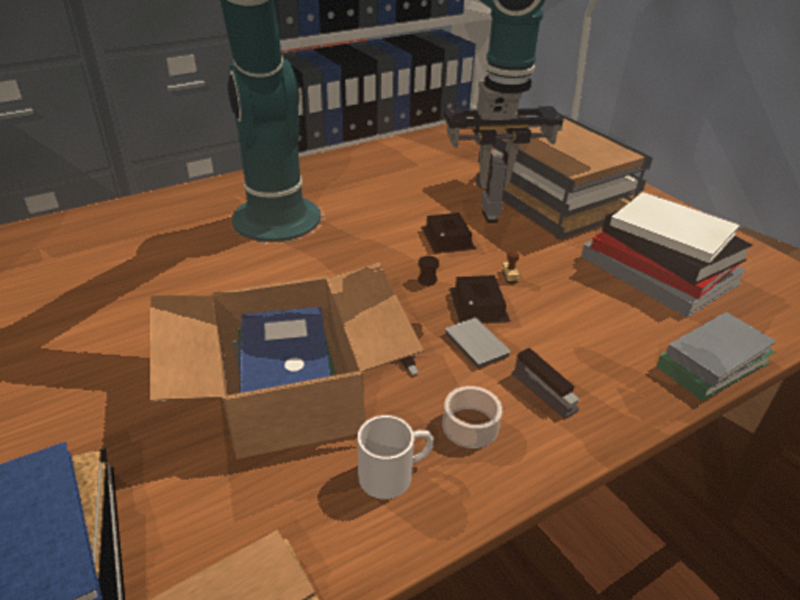

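```bash
python3 - <<'E'
from geo import *
from scipy.optimize import least_squares
T=lambda p:uncrop(p,3.7,(250,100))
cs=[T(p) for p in[(303,110),(510,186),(415,477),(207,402)]]
L=[(.1,.07),(.1,-.07),(-.1,-.07),(-.1,.07)]
def P(p,l):
    c,s=np.cos(p[2]),np.sin(p[2]);return [p[0]+c*l[0]-s*l[1],p[1]+s*l[0]+c*l[1],.085]
f=lambda p:np.concatenate([proj('top',P(p,l))-u for l,u in zip(L,cs)])
r=least_squares(f,[.53,-.21,-.3]);print('book',r.x,f(r.x).round(1));print('dot pred',P(r.x,(.045,.015)))
# label orientation + edges
for a,b in[((303,110),(207,402)),((510,186),(415,477)),((286,302),(260,368)),((388,342),(364,408))]:
    d=atz('top',T(a),.085)-atz('top',T(b),.085);print('x',np.arctan2(d[1],d[0]),np.linalg.norm(d))
for a,b in[((303,110),(510,186)),((286,302),(388,342)),((260,368),(364,408))]:
    d=atz('top',T(a),.085)-atz('top',T(b),.085);print('y',np.arctan2(-d[0],d[1]),np.linalg.norm(d))
for n,box in(('top',(335,385,145,175)),('scene',(175,205,222,246))):
    im=cv2.imread(f'raw_{n}2.png').astype(int);x0,x1,y0,y1=box
    red=im[y0:y1,x0:x1,2];m=(red>110).astype(np.uint8)
    k,lab,st,ce=cv2.connectedComponentsWithStats(m)
    for i in range(1,k):
        if st[i,4]>20:
            c=ce[i]+[x0,y0];print(n,st[i],c,atz(n,c,.085))
    cv2.imwrite(f'pics/dot_{n}.png',cv2.resize(im[y0-10:y1+10,x0-10:x1+10].astype(np.uint8),None,fx=8,fy=8,interpolation=cv2.INTER_CUBIC))
E
```

```text
book [ 0.53569996 -0.21141707 -0.35492097] [ 0.5  0.4  0.5 -1.1 -0.3  0.1 -0.7  0.6]
dot pred [np.float64(0.5831080344536406), np.float64(-0.2129901901172573), 0.085]
x -0.3432918237464773 0.19864193250013779
x -0.349968340067126 0.19670541201457442
x -0.4020295947398409 0.04555739911808933
x -0.38007702422592227 0.04496662718606304
y -0.3787252884028451 0.1410243878631718
y -0.39612957866944415 0.06956365640184699
y -0.3876856027996656 0.07055675781925154
top [  4   6  15  15 163] [345.98773006 158.03067485] [ 0.58510737 -0.21160152  0.085     ]
scene [ 7  7 13  9 92] [187.9673913  233.13043478] [ 0.58164475 -0.2113404   0.085     ]
scene [11 20 19  4 44] [197.15909091 244.06818182] [ 0.62848333 -0.20810403  0.085     ]
```

View pics/dot_top.png

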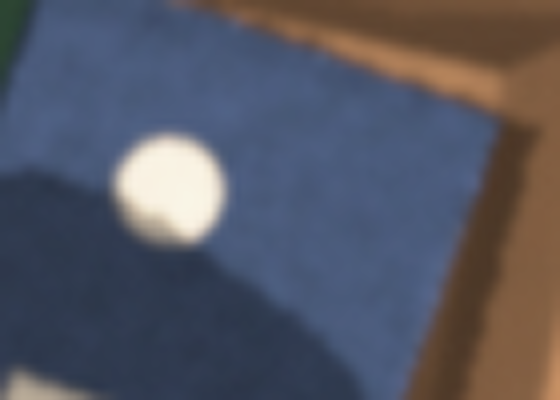

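View pics/dot_scene.png

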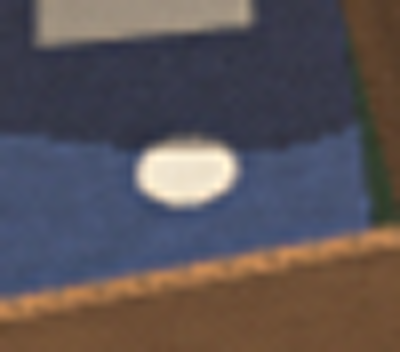

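```bash
python3 - <<'E'
from geo import *
rel(([.639,-.233,.30],1.21))
E
```

```text
t 9.35 p [0.5199 0.2184 0.2646] rpy [-3.1387  0.0036  1.1428] F [ 0.32 -0.44 -2.05] gap 0.0238 j [ 0.19  0.41 -0.83  1.72  0.32  1.16  0.41]
[-361.4, 295.6, -35.0, -0.003, 0.004, -0.067]
```

Emit:
servo_tool(rows=[-15, 12, -15, 0, 0, 0, -45, 37, -30, 0, 0, 0, -80, 66, -35, 0, 0, 0, -117, 96, -35, 0, 0, 0, -154, 126, -35, 0, 0, 0, -191, 156, -35, 0, 0, 0, -228, 187, -35, 0, 0, 0, -265, 217, -35, 0, 0, -0.03, -300, 245, -35, 0, 0, -0.06, -330, 270, -35, 0, 0, -0.067])

```text
time: 10.35
tool_pos: [0.6284, -0.1961, 0.2978]
orientation: [-3.135, 0.003, 1.209]
contact_force: [-0.0, 1.3, -1.5]
finger_gap: 0.024
```

Emit:
servo_tool(rows=[-20, 16, 0, 0, 0, 0, -31, 26, 0, 0, 0, 0, -31, 26, 0, 0, 0, 0, -31, 26, 0, 0, 0, 0, -31, 26, 0, 0, 0, 0])

```text
time: 10.85
tool_pos: [0.6427, -0.2287, 0.3007]
orientation: [-3.139, 0.001, 1.213]
contact_force: [-0.8, 0.5, -1.3]
finger_gap: 0.0239
```

```bash
python3 - <<'E'
from geo import *
rel(([.639,-.233,.30],1.21))
im=bot.read_camera("wrist");cv2.imwrite("raw_w4.png",im[:,:,::-1]);cv2.imwrite("pics/w4.png",cv2.resize(im[:,:,::-1],(800,600),interpolation=cv2.INTER_CUBIC))
rel()
E
```

```text
t 10.85 p [ 0.6427 -0.2287  0.3007] rpy [-3.1388e+00  1.2000e-03  1.2132e+00] F [-0.78  0.5  -1.31] gap 0.0239 j [ 0.74  0.56 -0.69  1.38  0.36  1.33  1.25]
[-5.3, -2.0, 0.7, -0.003, 0.001, 0.003]
t 10.9 p [ 0.6428 -0.229   0.301 ] rpy [-3.1393e+00  1.5000e-03  1.2130e+00] F [-0.  -0.6 -1.5] gap 0.0236 j [ 0.74  0.56 -0.69  1.38  0.36  1.33  1.25]
```

View pics/w4.png

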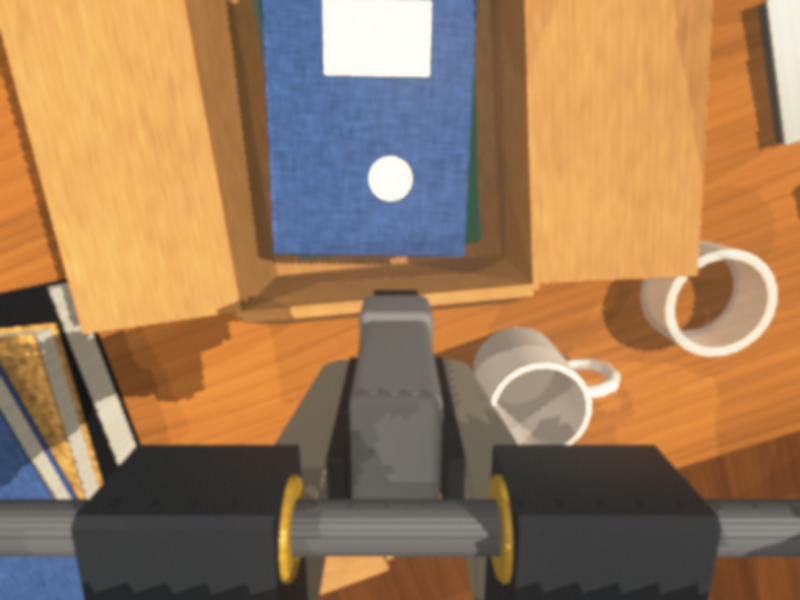

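```bash
python3 - <<'E'
from geo import *
im=cv2.imread('raw_w4.png')
a=im[170:230,215:295];cv2.imwrite('pics/w4foot.png',cv2.resize(a,None,fx=8,fy=8,interpolation=cv2.INTER_CUBIC))
pos=np.array([.6427,-.2287,.3007]);rpy=[-3.1388,.0012,1.2132]
hsv=cv2.cvtColor(im,cv2.COLOR_BGR2HSV)
# dot
m=np.zeros(im.shape[:2],np.uint8);m[90:140,225:275]=(im[90:140,225:275,2]>160)
k,lab,st,ce=cv2.connectedComponentsWithStats(m)
for i in range(1,k):
    if st[i,4]>100: print('dot',st[i],ce[i],wz(ce[i],.085,pos,rpy))
# book blue mask -> polygon, line fits
b=((hsv[:,:,0]>100)&(hsv[:,:,0]<125)&(hsv[:,:,1]>90)).astype(np.uint8);b[175:]=0
rows=range(10,150)
left=[];right=[]
for y in rows:
    xs=np.where(b[y,150:320])[0]+150; left.append((xs.min(),y));right.append((xs.max(),y))
bot_=[(x,np.where(b[:,x])[0].max()) for x in range(185,290)]
top=None
for nm,pts in(('left',left),('right',right),('bottom',bot_)):
    W_=np.array([wz(p,.085,pos,rpy)[:2] for p in pts]);vx,vy,x0,y0=cv2.fitLine(W_.astype(np.float32),cv2.DIST_HUBER,0,.001,.001).ravel()
    print(nm,vx,vy,'ang',np.arctan2(vy,vx), 'perp' ,np.arctan2(vy,vx)+np.pi/2,'pt',x0,y0, pts[0],pts[-1])
u=lambda p:(np.array(p)+.5)*.64-.5
for A,B in[((323,75),(431,77)),((323,0),(323,75)),((431,77),(433,0))]:
    d=wz(u(A),.085,pos,rpy)-wz(u(B),.085,pos,rpy);print(np.arctan2(d[1],d[0]))
E
```

```text
dot [235  99  30  30 690] [249.38695652 113.86231884] [ 0.58319179 -0.21086832  0.085     ]
left 0.9341229 -0.35695142 ang -0.3650023 perp 1.2057941 pt 0.5216504 -0.27654672 (np.int64(168), 10) (np.int64(176), 149)
right 0.9362953 -0.3512138 ang -0.3588672 perp 1.2119292 pt 0.56974286 -0.147558 (np.int64(302), 10) (np.int64(297), 149)
bottom 0.36093187 0.93259215 ang 1.2015295 perp 2.772326 pt 0.62753725 -0.24329674 (185, np.int64(161)) (289, np.int64(162))
-1.9448872549744558
2.7481877750686174
-0.367029722684377
```

View pics/w4foot.png

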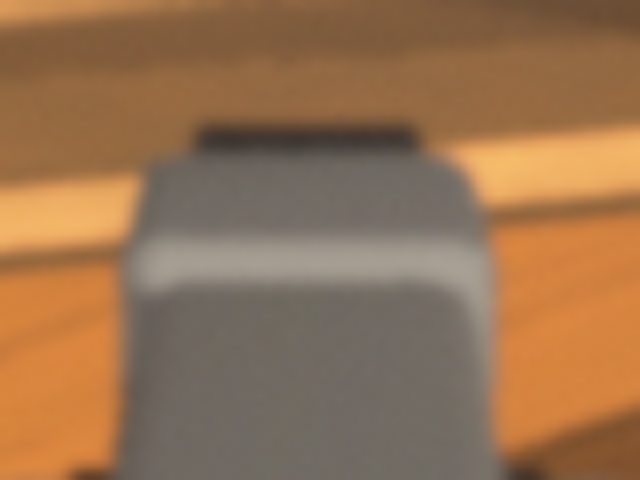

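```bash
python3 - <<'E'
from geo import *
M=TC["tool_from_camera"];Ki=np.linalg.inv(TC["intrinsics"])
for z in(.0636,.060):
  for uv in[(238.9,185.6),(267.1,185.6)]:
    d=M[:3,:3]@(Ki@np.r_[uv,1]);o=M[:3,3];print(z,(o+d*(z-o[2])/d[2])*1000)
# handle top edges rough
s=bot.state();print(s["wrist_torque"])
psi=1.207;y=np.array([np.sin(psi),-np.cos(psi)]);print(y)
rel(([.5832,-.2111,.20],1.207))
E
```

```text
0.0636 [ -9.92908352 -18.25200971  63.6       ]
0.0636 [ 10.02763168 -18.26336022  63.6       ]
0.06 [ -9.77870713 -19.16158775  60.        ]
0.06 [  9.87108469 -19.1727637   60.        ]
[ 0.05651491 -0.13596616 -0.05688146]
[ 0.93455273 -0.35582466]
t 10.9 p [ 0.6428 -0.229   0.301 ] rpy [-3.1393e+00  1.5000e-03  1.2130e+00] F [-0.  -0.6 -1.5] gap 0.0236 j [ 0.74  0.56 -0.69  1.38  0.36  1.33  1.25]
[-4.0, -61.9, 101.1, -0.002, 0.002, 0.006]
```

Emit:
servo_tool(rows=[-2, -20, 0, 0, 0, 0.006, -4, -45, 0, -0.002, 0.002, 0.006, -4, -60, 0, -0.002, 0.002, 0.006, -4, -63, 20, -0.002, 0.002, 0.006, -4, -63, 50, -0.002, 0.002, 0.006, -4, -63, 80, -0.002, 0.002, 0.006, -4, -63, 100, -0.002, 0.002, 0.006, -4, -63, 101, -0.002, 0.002, 0.006, -4, -63, 101, -0.002, 0.002, 0.006, -4, -63, 101, -0.002, 0.002, 0.006])

```text
time: 11.9
tool_pos: [0.5832, -0.2126, 0.2016]
orientation: [3.139, -0.0, 1.205]
contact_force: [0.1, 0.5, -1.1]
finger_gap: 0.024
```

Emit:
servo_tool(rows=[0, 0, 0, 0, 0, 0, 0, 0, 0, 0, 0, 0, 0, 0, 0, 0, 0, 0])

```text
time: 12.2
tool_pos: [0.5824, -0.2131, 0.2004]
orientation: [3.141, 0.0, 1.204]
contact_force: [-0.3, 0.0, -1.1]
finger_gap: 0.0241
```

```bash
python3 - <<'E'
from geo import *
rel(([.5820,-.2106,.1486],1.207))
im=bot.read_camera("wrist");cv2.imwrite("raw_w5.png",im[:,:,::-1]);cv2.imwrite("pics/w5.png",cv2.resize(im[:,:,::-1],(800,600),interpolation=cv2.INTER_CUBIC))
rel()
F=[]
E
```

```text
t 12.2 p [ 0.5824 -0.2131  0.2004] rpy [3.1408e+00 1.0000e-04 1.2038e+00] F [-0.29  0.01 -1.05] gap 0.0241 j [ 0.8   0.54 -0.69  1.66  0.38  1.08  1.2 ]
[2.2, -1.3, 51.8, 0.001, 0.0, -0.003]
t 12.25 p [ 0.5822 -0.2131  0.2002] rpy [3.1411 0.     1.2038] F [-0.4  -0.87 -1.61] gap 0.0238 j [ 0.8   0.54 -0.69  1.66  0.38  1.08  1.2 ]
```

View pics/w5.png

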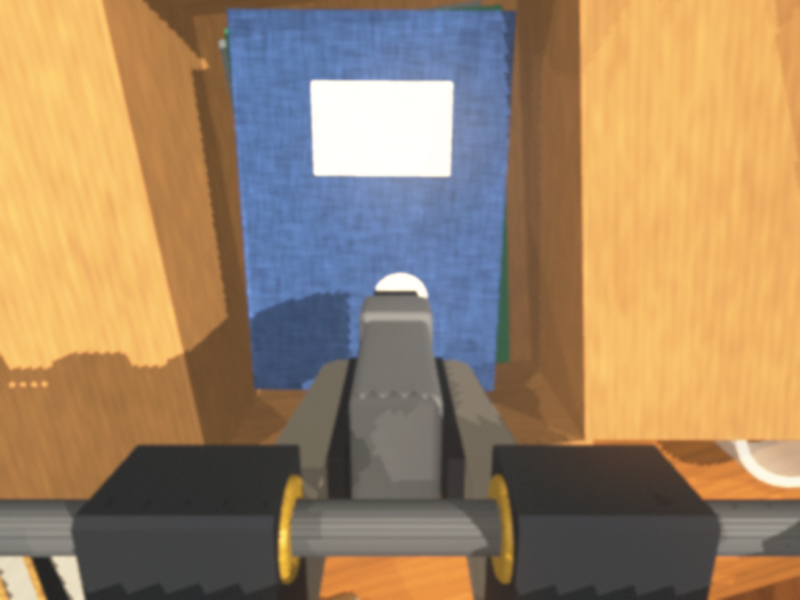

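```bash
python3 - <<'E'
from geo import *
u=lambda p:(np.array(p)+.5)*.64-.5
pos=np.array([.5822,-.2131,.2003]);rpy=[3.141,0,1.2038];R=Ro.from_euler('xyz',rpy)
for p in[(401,272),(375,291),(428,293)]:print(R.inv().apply(wz(u(p),.085,pos,rpy)-pos)*1000)
im=cv2.imread('raw_w5.png');hsv=cv2.cvtColor(im,cv2.COLOR_BGR2HSV)
for nm,A,B in[('L',(232,30),(255,380)),('R',(514,30),(495,380)),('top',(228,10),(510,10)),('bot',(258,388),(490,388)),('lab',(312,81),(453,81)),('lab2',(316,176),(451,176))]:
    d=R.inv().apply(wz(u(B),.085,pos,rpy)-wz(u(A),.085,pos,rpy))*1000;print(nm,d.round(1))
a=im[165:215,215:300];cv2.imwrite('pics/w5c.png',cv2.resize(a,None,fx=8,fy=8,interpolation=cv2.INTER_CUBIC))
E
```

```text
[  3.03857332 -15.52289622 115.29082055]
[-11.30580711  -4.77995584 115.29718739]
[ 18.03181027  -3.65404807 115.29785466]
L [-1.900e+00  1.842e+02  1.000e-01]
R [2.000e-01 1.843e+02 1.000e-01]
top [ 1.359e+02 -1.000e-01 -0.000e+00]
bot [ 1.352e+02 -1.000e-01 -0.000e+00]
lab [70.2 -0.1 -0. ]
lab2 [70.4 -0.1 -0. ]
```

View pics/w5c.png

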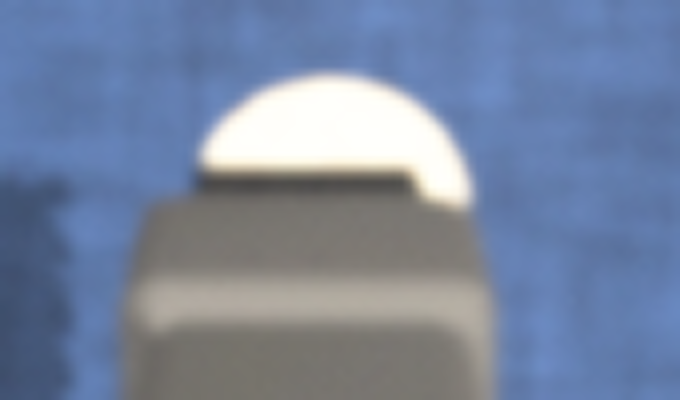

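Emit:
servo_tool(rows=[1.4, -0.8, 12, 0, 0, -0.002, 2.8, -1.5, 25, 0.001, 0, -0.003, 2.8, -1.5, 37, 0.001, 0, -0.003, 2.8, -1.5, 43, 0.001, 0, -0.003, 2.8, -1.5, 46, 0.001, 0, -0.003, 2.8, -1.5, 46, 0.001, 0, -0.003, 2.8, -1.5, 46, 0.001, 0, -0.003, 2.8, -1.5, 46, 0.001, 0, -0.003])

```text
time: 13.05
tool_pos: [0.5821, -0.2099, 0.1544]
orientation: [-3.141, -0.0, 1.207]
contact_force: [-0.3, 0.2, -0.1]
finger_gap: 0.0238
```

```bash
python3 - <<'E'
from geo import *
rel(([.5823,-.2106,.1486],1.207))
im=bot.read_camera("wrist");rel();cv2.imwrite("raw_w6.png",im[:,:,::-1]);a=im[140:240,205:305,::-1];cv2.imwrite("pics/w6.png",cv2.resize(a,None,fx=6,fy=6,interpolation=cv2.INTER_CUBIC))
F=[]
for i in range(4): 
    bot.read_camera("top");F.append(bot.state()["contact_force"])
print(np.array(F).round(2));rel()
E
```

```text
t 13.05 p [ 0.5821 -0.2099  0.1544] rpy [-3.1415e+00 -1.0000e-04  1.2068e+00] F [-0.29  0.23 -0.05] gap 0.0238 j [ 0.77  0.58 -0.67  1.7   0.42  1.    1.17]
[-0.6, 0.4, 5.8, -0.0, -0.0, -0.0]
t 13.1 p [ 0.582  -0.2099  0.1544] rpy [-3.1414 -0.      1.2068] F [-0.   -0.45 -1.58] gap 0.0238 j [ 0.77  0.58 -0.67  1.7   0.42  1.    1.17]
[[-0.38  0.62 -1.62]
 [ 0.4   0.87 -1.13]
 [-0.23 -0.48 -0.77]
 [ 0.16 -0.23 -0.32]]
t 13.3 p [ 0.5818 -0.2099  0.1541] rpy [-3.1409  0.      1.2069] F [ 0.16 -0.23 -0.32] gap 0.0238 j [ 0.77  0.58 -0.67  1.7   0.42  1.    1.17]
```

View pics/w6.png

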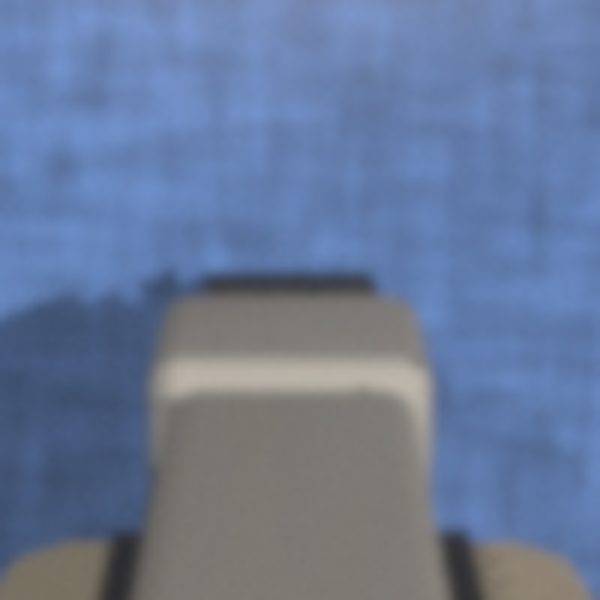

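Emit:
servo_tool(rows=[0, 0, 2, 0, 0, 0, 0, 0, 4, 0, 0, 0, 0, 0, 5, 0, 0, 0, 0, 0, 6, 0, 0, 0, 0, 0, 7, 0, 0, 0, 0, 0, 7, 0, 0, 0, 0, 0, 7, 0, 0, 0])

```text
time: 14.0
tool_pos: [0.5816, -0.2098, 0.147]
orientation: [-3.14, 0.0, 1.207]
contact_force: [-1.2, -0.2, 2.4]
finger_gap: 0.024
```

```bash
cat > fz.py <<'E'
from geo import *
F=[];Z=[];T=[]
for i in range(8):
    bot.read_camera("top");s=bot.state();F.append(s["contact_force"]);Z.append(s["tool_pos"][2]);T.append(s["wrist_torque"])
print(np.array(F).round(2)[:,2],np.mean(F,0).round(2),np.mean(T,0).round(3),np.array(Z).round(4));rel(([.5823,-.2106,.1426],1.207))
E
python3 fz.py
```

```text
[1.02 1.61 1.59 1.67 1.83 2.23 1.66 1.76] [-1.85  0.65  1.67] [0.084 0.412 0.001] [0.147  0.1469 0.1469 0.1469 0.1469 0.1469 0.1468 0.1468]
t 14.4 p [ 0.5816 -0.2098  0.1468] rpy [-3.1402  0.      1.2069] F [-2.17  0.6   1.76] gap 0.0238 j [ 0.77  0.59 -0.66  1.71  0.42  0.99  1.16]
[-0.5, 0.9, 4.2, -0.001, 0.0, -0.0]
```

Emit:
servo_tool(rows=[0, 0, -2, 0, 0, 0, 0, 0, -4, 0, 0, 0, 0, 0, -4, 0, 0, 0, 0, 0, -4, 0, 0, 0, 0, 0, -4, 0, 0, 0])

```text
time: 14.9
tool_pos: [0.5818, -0.2098, 0.1507]
orientation: [-3.14, -0.0, 1.207]
contact_force: [-0.2, -0.3, -1.4]
finger_gap: 0.0242
```

```bash
python3 fz.py
```

```text
[-1.72 -0.78 -2.14 -1.65 -2.09 -0.89 -2.03 -2.12] [-0.11 -0.09 -1.68] [ 0.017 -0.132 -0.029] [0.1507 0.1507 0.1507 0.1507 0.1508 0.1508 0.1508 0.1508]
t 15.3 p [ 0.5817 -0.2098  0.1508] rpy [-3.1404e+00 -1.0000e-04  1.2070e+00] F [-0.61 -0.21 -2.12] gap 0.0241 j [ 0.77  0.59 -0.66  1.7   0.42  1.    1.17]
[-0.6, 0.8, 8.2, -0.001, -0.0, -0.0]
```

Emit:
servo_tool(rows=[-0.3, 0.4, 0, -0.001, 0, 0, -0.3, 0.4, 1, -0.001, 0, 0, -0.3, 0.4, 2, -0.001, 0, 0, -0.3, 0.4, 3, -0.001, 0, 0, -0.3, 0.4, 4, -0.001, 0, 0, -0.3, 0.4, 5, -0.001, 0, 0, -0.3, 0.4, 6, -0.001, 0, 0, -0.3, 0.4, 7, -0.001, 0, 0, -0.3, 0.4, 7.5, -0.001, 0, 0, -0.3, 0.4, 8, -0.001, 0, 0])

```text
time: 16.3
tool_pos: [0.582, -0.2103, 0.1429]
orientation: [3.142, -0.0, 1.207]
contact_force: [-0.8, 0.0, 2.9]
finger_gap: 0.0237
```

Emit:
servo_tool(rows=[0, 0, 0, 0, 0, 0, 0, 0, 0, 0, 0, 0, 0, 0, 0, 0, 0, 0])

```text
time: 16.6
tool_pos: [0.582, -0.2103, 0.1429]
orientation: [-3.142, -0.0, 1.207]
contact_force: [-1.2, -0.2, 2.7]
finger_gap: 0.0235
```

```bash
python3 fz.py; python3 - <<'E'
from geo import *
for n in("wrist","top","scene"):
    im=bot.read_camera(n)[:,:,::-1];cv2.imwrite(f"raw_{n}7.png",im);cv2.imwrite(f"pics/{n}7.png",cv2.resize(im,(800,600),interpolation=cv2.INTER_CUBIC))
a=cv2.imread('raw_scene7.png')[140:270,90:260];cv2.imwrite('pics/scene7c.png',cv2.resize(a,None,fx=4.5,fy=4.5,interpolation=cv2.INTER_CUBIC))
E
```

```text
[3.59 2.74 2.85 2.47 2.77 3.41 3.19 2.33] [-1.19 -0.31  2.92] [ 0.013  0.162 -0.002] [0.1429 0.1429 0.1429 0.1428 0.1429 0.1429 0.1429 0.1428]
t 17.0 p [ 0.582  -0.2103  0.1428] rpy [-3.1415e+00 -1.0000e-04  1.2069e+00] F [-1.22 -1.34  2.33] gap 0.0239 j [ 0.77  0.6  -0.66  1.71  0.43  0.98  1.16]
[-0.2, 0.4, 0.2, -0.0, -0.0, -0.0]
```

View pics/wrist7.png

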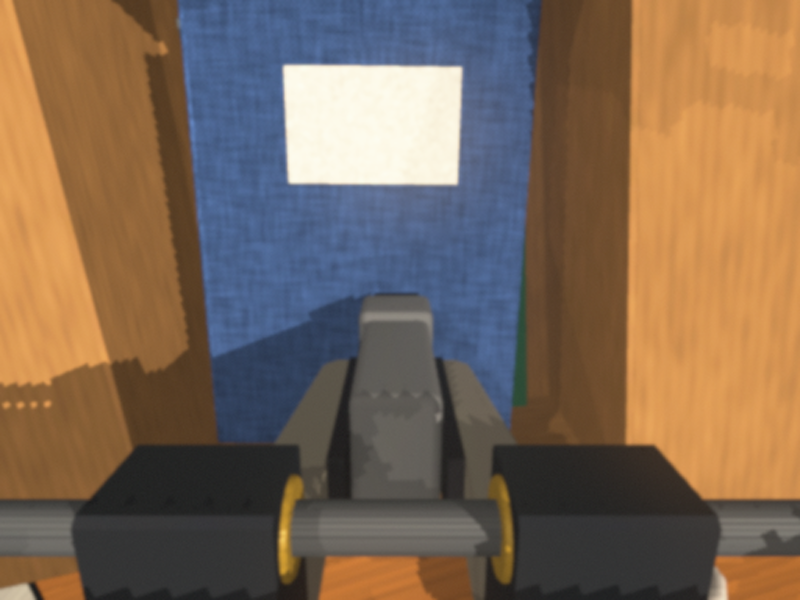

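View pics/scene7c.png

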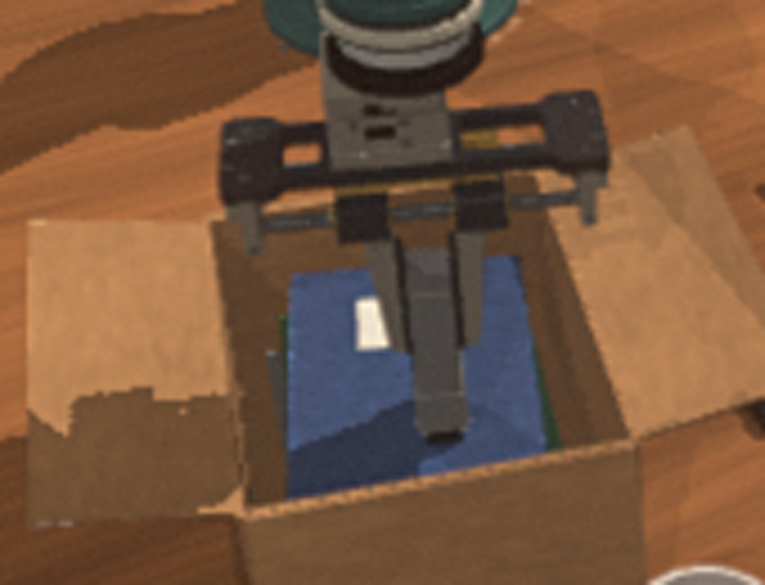

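View pics/top7.png

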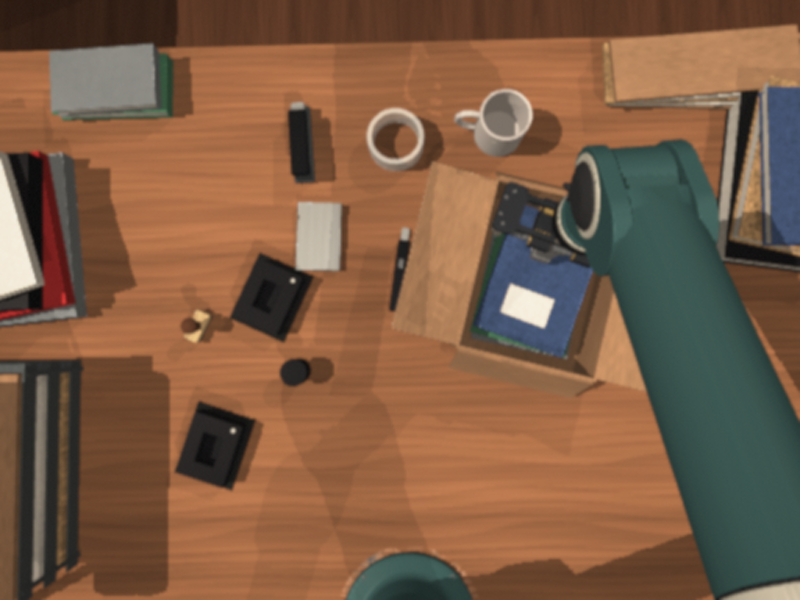

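```bash
python3 - <<'E'
from geo import *
u=lambda p:(np.array(p)+.5)*.64-.5
A=(np.array([.6427,-.2287,.3007]),[-3.1388,.0012,1.2132]);B=(np.array([.5822,-.2131,.2003]),[3.141,0,1.2038]);D=(np.array([.582,-.2103,.1429]),[-3.1415,0,1.207])
for (p,r),pts in((A,[(323,75),(431,77)]),(B,[(314,177),(452,177)]),(D,[(288,184),(459,185)])):
    w=[wz(u(q),.085,p,r) for q in pts];d=w[1]-w[0];print(np.round(w,4)[:,:2].tolist(),np.arctan2(d[1],d[0])-np.pi/2)
E
```

```text
[[0.5043, -0.2293], [0.5308, -0.1617]] -0.37409390278799126
[[0.5053, -0.2291], [0.5311, -0.1619]] -0.36628054077775407
[[0.5047, -0.2291], [0.5305, -0.1623]] -0.36880292924625024
```

```bash
python3 -c "
from rig import bot
print(bot.finish_job());print(bot.state()['time'])"
```

```text
the job is handed in; nothing more can be done
None
the job is handed in; nothing more can be done
```

I folded both flaps back to roughly 2.7 rad. That angle comes from the push geometry; the pictures show both flaps lying outward. I then lifted the meter out of the dock farthest from the base and handed the job in at about 17 s, with the meter still held on the dot.

Last checks before handing in:
- **Press:** the book pushed back with about 4.5 N and the tool stood 5.9 mm below first contact, so the foot is about half way in. About 1.2 N of sideways friction remained at the foot.
- **Position:** the foot's centre is within about 1 mm of my estimated dot position. My three dot estimates differed by 1–2 mm, and the foot hid the dot at the end, so this was not seen directly.
- **Alignment:** the foot's long side is within about 0.01 rad of the spine, and the tool measured upright.
- **Surroundings:** the book's label moved by no more than 0.7 mm, within measuring error. The other things on the desk look unmoved, and the meter and gripper stand clear of the carton.

On the first touch the foot showed about 1.9 N of sideways force, so I lifted it 4 mm and came down again slowly.

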